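# Index the pommel on the engraver's dial and lock it

### The arm

A 6-joint arm with a two-finger parallel gripper is mounted at the origin on the work surface. World frame = base frame: x ahead of the robot, y to its left, z up, the work surface at z = 0. Lengths are in mm, angles in rad, forces in N, time in s.
With the tool pointing down it reaches from about 300 to 775 mm from the base axis. Payload 14.6 kg.
Tool frame: the origin (TCP) lies between the finger pads; the fingertips stand 8 mm ahead of it and the grasp point (between the pads) lies 11 mm behind it; x points along the fingers, y is the direction in which the jaws open and shut, and the axes are right-handed (so a half turn about x gives the same grasp; the last joint's range is limited). The gripper opens to 94 mm and grips with 3 to 60 N. Pads are 16 mm wide; open, the fingers measure 119 mm over their backs; the gripper's body (75 mm by 177 mm) begins 78 mm behind the grasp point.
Start: joints at [1.218, 0.3, 1.521, -0, 1.321, -0.067], TCP at [155.056, 527.681, 213.446] pointing down, gripper open.
Joint ranges: [-3.03, 3.03], [-0.79, 2.21], [0.23, 2.52], [-1.04, 4.18], [0, 3.07], [-2.55, 2.55]. Speed limits (rad/s): [2.22, 2.22, 2.57, 3.14, 3.14, 3.14].

### API

Orientations are given as [roll, pitch, yaw] about the fixed x, y, z axes, in that order (R = Rz(yaw) Ry(pitch) Rx(roll)).
In Python, from cell import telemetry, camera, calibration, order gives the robot as it stands.
- The arm moves only by the shell command python3 -m handwheel 'ROWS' [FORCE]. ROWS is JSON, a list of rows, each a list of 7 numbers: the turn, a rotation vector about the tool's x, y, z as a fraction of full scale, then the shift along the tool's x, y, z as a fraction of full scale, then the opening, from 0 (shut) to 1 (fully open). A call has 1 to 12 rows; each row is the pose to reach, as a shift and turn from the pose measured when the call began, along the tool's axes at that moment, turning the shorter way round; what a row does not reach only later rows make up. Full scale, the value 1, is 300 mm for a shift and pi rad for a turn. A row lasts 1/8 s, in which the tool goes at most 62.5 mm and 10.7 degrees, less where a joint would pass 70% of its speed; a pose out of reach is approached as far as the arm can. A call with a number of a shift or a turn outside -1 to 1 is refused whole. A call with a gripper value outside its range is refused whole. The fingers move at their own pace and stop on an object; FORCE is the grip in N (left out, the last holds). Time passes only in rows, so rows that repeat a pose let the fingers close. It gives the time, the measured TCP pose, the force and the opening at its end, in the units of the state.
- telemetry.read_state(): the state, without advancing time (a new reading comes with each control period).
- camera(name): name is "side" or "top" or "wrist"; returns the picture (420x560x3 uint8, red, green, blue); there is no depth.
- calibration(name): a dict with "fov_y" (degrees; the focal length in pixels is half the picture's height over the tangent of half this angle, whatever the lens; pixels are square), "cx", "cy" (the principal point, pixels), "position" and "attitude" of the camera in the world. Camera axes: x right, y down, z forward; pixel columns grow to the right and rows downward; lengths in mm; the calibration is good to about 2 mm. A picture is of the moment at which its call begins: read the wrist's pose just before it. calibration takes no time and is no camera call; for the wrist camera it gives the pose at the moment of the call.
- order.sign_off(): hands the job in, once; it reports no verdict.
The state is a dict: "clock": time; "joints": joint angles; "qd": joint speeds; "effort": joint torques, N m; "eef_pos": TCP position; "eef_rot": TCP orientation; "wrist_force": force on the tool from outside, world axes, zero at the start; "moment": the same for the moment, N m; "finger_gap": finger opening in mm.
Only numpy, scipy, OpenCV 4.12 (cv2) and the standard library are available. Lean on these libraries where they do the work, as an engineer would, in place of code of your own. Each camera call takes 0.05 s, during which the arm holds its last target.

### The job

Set up the sword pommel for engraving: with a fingertip, push the indexing dial round, by the cut-out finger bay in its rim, until the dial's index mark lines up with the one long line of the fixed scale ring around it. Then push the lock lever round until it rests against its stop post, and leave the dial on the line. Nothing is to be lifted: the pommel stays seated on the dial, and the jars, parts and tools round about stay where they are.

Things in the scene. Friction and masses are not known exactly. Their poses are not given: they have to be found in the camera images.
- rig: Grey base plate of the indexing fixture, fixed to the bench, 20 mm thick; origin on the bench under the dial's axis, z up. In its frame it spans x -110 to 110, y -115 to 225 mm; yaw within 0.5 rad of the world's. The dial turns about the vertical through this origin. Lock lever's pivot at x 0, y 145 mm; stop post (diameter 13, top 52 mm above the bench) at about x 6, y 202 mm.
- dial (a joint): Turn of the steel dial about the rig's vertical axis, rad, counter-clockwise from above positive; 0: index mark along the rig's +x; limits -2.8 and 2.8. Starts 0.4 to 2.4 rad counter-clockwise of the target. Friction 0.15 N m (2.6 N at the bay); stays where left. Disc of diameter 152 mm, floor 30 mm above the bench, raised rim at radius 38 to 76 mm, rim top 52 mm above the bench.
- index_mark (a point): Outer end of the index mark: a black radial line 4 mm wide and 36 mm long on top of the dial's raised rim and down its side. The point is 78 mm from the dial axis, 30 mm above the bench.
- finger_bay (a point): Middle of the finger bay, a 100 degree gap in the dial's raised rim opposite the index mark, open above and outwards. Point on the bay's floor, 58 mm from the dial axis, 30 mm above the bench. Its two end walls, 22 mm high, lie 50 degrees either side (chord 89 mm); push one sideways to turn the dial. Inwards is a low hub (radius 37, top 36 mm above the bench).
- target_line (a point): Inner end of the target line, the only long line (26 by 4 mm, black, right across) of the fixed aluminium scale ring (radius 79.5 to 105 mm, top 26 mm above the bench); the others, every 10 degrees, are thin and 7 mm long. Point 78 mm from the dial axis, 30 mm above the bench, where the index mark's point must come. Within 0.4 rad of the rig's +x.
- lock_lever (a joint): Rotation of the lock lever about its vertical pivot, rad; 0 as the lever points along the rig's -x (towards the robot), growing clockwise from above; at 1.4 it rests against the stop post, pointing nearly along the rig's +y. Starts open at 0 to 0.25. Friction about 0.1 N m; stays where it is left.
- lever_pivot (a point): Top of the lock lever's pivot, on the pivot axis, 69 mm above the bench; the pivot's metal (radius 11 mm) itself ends 13 mm lower.
- lever_knob (a point): Top centre of the black upright knob at the lever's end, 55 mm from the pivot axis, 69 mm above the bench. The knob is a cylinder of diameter 18 mm from 39 to 69 mm above the bench; the lever's arm is 11 mm wide, 42 to 52 mm above the bench. The base plate's top is 20 mm above the bench.
- pommel: Loose brass sword pommel, round, diameter 48, height 32 mm, seated within a low lip in the middle of the dial; it turns with the dial. Origin at the centre of its underside, 36 mm above the bench.
- finial: Bystander: brass finial, diameter 38, height 44 mm, on the bench on the robot's side of the rig. Origin at its underside.
- jar_a: Bystander: clear jar with a white lid, diameter 44, height 60 mm, beyond the rig. Origin at its underside.
- jar_b: Bystander: a second such jar beyond the rig. Origin at its underside.
- guard_blank: Bystander: flat steel crescent (sword guard blank), about 40 by 125 by 6 mm, on the bench on the rig's -y side. Origin at its underside.
- ferrule: Bystander: brass ring, outer diameter 30, height 18 mm, standing on the base plate beyond the lock lever. Origin at its underside.
- graver: Bystander: screwdriver-shaped graver, 150 mm long, lying on the bench on the robot's side of the rig.
- hammer: Bystander: hammer, 240 mm long, lying on the bench to the rig's -y side.
Not all that is in view belongs to the job. What is shaped like the pommel but green or purple is not meant.

How it is judged (in metres and radians):
On the way, in this order (a step that is already met when the one before it is completed fails the run):
1. the dial's index mark is on the long line while the lock lever is still open (distance between index_mark and target_line below 0.004 m and value of joint lock_lever below 0.7 rad), for 0.3 s.
2. the lock lever is against its stop (value of joint lock_lever above 1.3 rad), for 0.2 s.
At the end, for the whole second after the job is handed in: The index mark's point is within 4 mm (one line width, about 3 degrees) of the target line's point, the lock lever is beyond 1.3 rad of its 1.4, and the pommel is upright in its seat (within 12 mm of the dial axis, not raised by 8 mm) (distance between index_mark and target_line below 0.004 m and value of joint lock_lever above 1.3 rad and horizontal distance between pommel and rig below 0.012 m and z of pommel in the frame of rig below 0.044 m and angle between pommel's own z axis and vertical below 0.15 rad); the robot touches nothing.
It fails at once if the pommel is lifted or knocked out of its seat (not (horizontal distance between pommel and rig below 0.012 m) or not (z of pommel in the frame of rig below 0.044 m) or not (angle between pommel's own z axis and vertical below 0.15 rad)).
It fails at once if a jar, part or tool round about is moved by more than 20 mm or lifted (distance of any of finial, jar_a, jar_b, guard_blank, ferrule, graver, hammer from where it was at the start of the episode above 0.02 m).
It also fails if it takes over 64 s, if anything falls off the work surface, if the arm or the gripper's body presses on something with over 40 N, if the wrist force passes 120 N, or if a joint passes its speed limit or range.

## Working session

There is one attempt and no reset: what is moved stays moved. The work goes in short steps, Python scripts to look and compute and a shell command to move; the robot and the scene stay as the last step left them, time stands still between calls to the robot, and variables do not carry over. Pictures are saved under pics/ and viewed, and the job is handed in when it is done.

```bash
ls; mkdir -p pics; python3 - <<'E'
from cell import telemetry, camera, calibration
import cv2
print(telemetry.read_state())
for n in ["top","side","wrist"]:
    print(n,calibration(n)); cv2.imwrite(f"pics/{n}0.png",camera(n)[:,:,::-1])
E
```

```text
pics
{'clock': 0.0, 'joints': array([ 1.21840177e+00,  3.00481797e-01,  1.52156415e+00, -9.86521167e-06,
        1.32068877e+00, -6.65972909e-02]), 'qd': array([-2.26818424e-03, -2.30053012e-04,  1.11982263e-03, -2.55177908e-05,
        2.92183161e-03,  5.90160947e-04]), 'effort': array([ 7.18983938e-04, -5.31808376e+01, -3.52740490e+01,  7.08535127e-02,
        2.45311571e-02, -8.36211211e-05]), 'eef_pos': array([154.97667032, 527.45959355, 212.88761691]), 'eef_rot': array([-1.62902697,  1.56965422, -1.91482179]), 'wrist_force': array([0.12495801, 0.10707159, 0.44252484]), 'moment': array([-0.00386717,  0.00811981, -0.05371385]), 'finger_gap': 93.76523359227666}
top {'fov_y': 54.26165885446269, 'cx': 271.53099243380973, 'cy': 206.27247007261357, 'position': array([366.01814374, -84.12206262, 967.71863692]), 'attitude': array([-2.92266757e+00, -2.80610755e-03, -1.69626116e+00])}
side {'fov_y': 48.262860568495626, 'cx': 283.25182079517174, 'cy': 203.56208326150607, 'position': array([344.10625466, 436.77065929, 711.00552085]), 'attitude': array([-2.41649585, -0.01479758, -2.73548395])}
wrist {'fov_y': 62.20826916577347, 'cx': 284.4794159903431, 'cy': 208.70815130798798, 'position': array([ 77.06824446, 549.89200635, 385.3196057 ]), 'attitude': array([2.86173654e+00, 1.51251934e-03, 1.28432176e+00])}
```

View pics/top0.png

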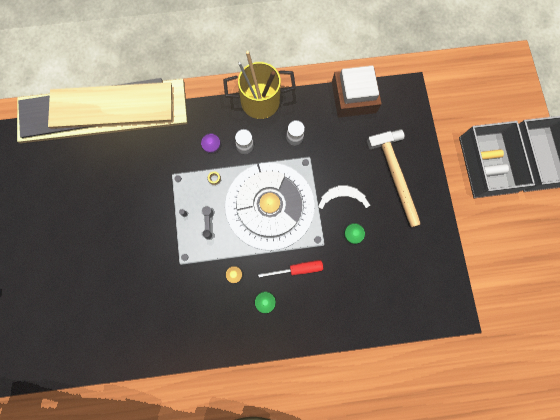

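View pics/side0.png

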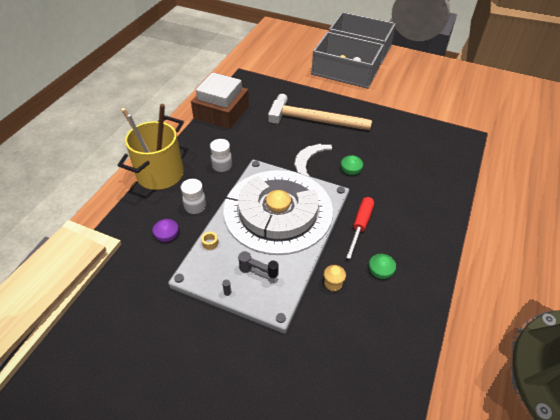

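View pics/wrist0.png

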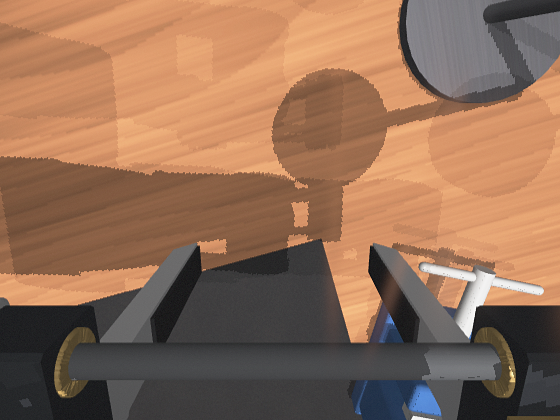

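```bash
cat > h.py <<'E'
import numpy as np, cv2
from scipy.spatial.transform import Rotation as Ro
from cell import telemetry, camera, calibration
def cam(n):
    c=calibration(n); f=210/np.tan(np.radians(c["fov_y"]/2)); return c,f,Ro.from_euler("xyz",c["attitude"]).as_matrix()
def ray(n,u,v,z):
    c,f,R=cam(n); d=R@np.array([(u-c["cx"])/f,(v-c["cy"])/f,1]); p=np.array(c["position"]); return p+d*(z-p[2])/d[2]
def proj(n,P):
    c,f,R=cam(n); q=R.T@(np.array(P,float)-c["position"]); return np.array([c["cx"]+f*q[0]/q[2],c["cy"]+f*q[1]/q[2]])
E
python3 - <<'E'
from h import *
t=cv2.imread("pics/top0.png"); s=cv2.imread("pics/side0.png")
cv2.imwrite("pics/topc.png",cv2.resize(t[145:275,160:340],None,fx=4.4,fy=4.4,interpolation=cv2.INTER_CUBIC))
cv2.imwrite("pics/sidec.png",cv2.resize(s[150:330,170:360],None,fx=3.3,fy=3.3,interpolation=cv2.INTER_CUBIC))
for n,uv in [("top",(270,203)),("side",(278,201))]: print(n,ray(n,*uv,60))
print(Ro.from_euler("xyz",telemetry.read_state()["eef_rot"]).as_matrix().round(3))
E
```

```text
top [ 574.06570812 -109.42230507   60.        ]
side [574.6335816 -98.922874   60.       ]
[[-0.     0.282  0.959]
 [-0.001  0.959 -0.282]
 [-1.    -0.001 -0.   ]]
```

View pics/topc.png

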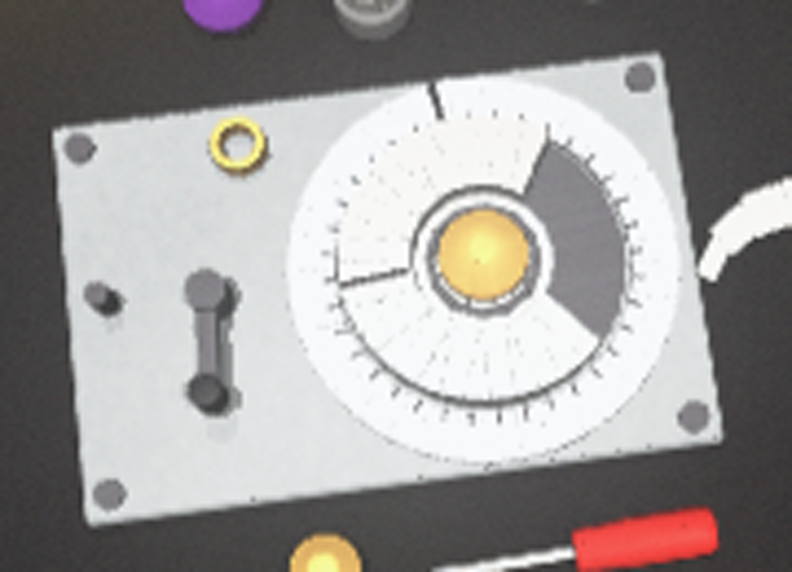

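View pics/sidec.png

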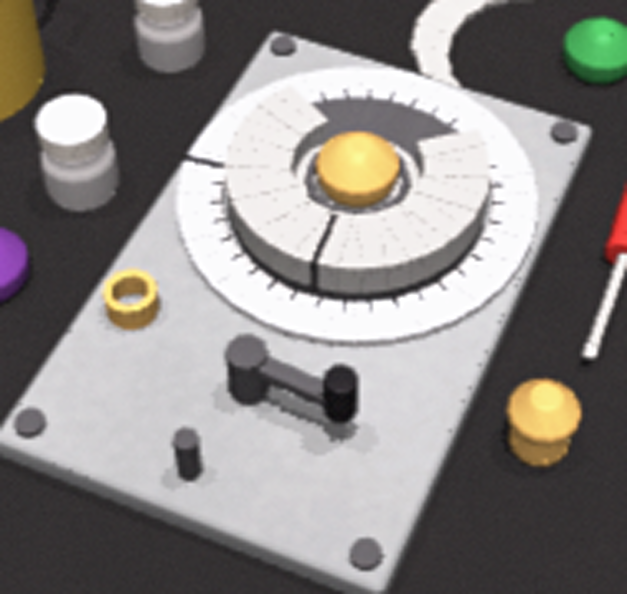

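```bash
cat >> h.py <<'E'
def tc(x,y,z): return ray("top",160+x/4.4,145+y/4.4,z)
def sc(x,y,z): return ray("side",170+x/3.3,150+y/3.3,z)
def fitrig(A,B): # rig->world planar
    A=np.array(A,float);B=np.array(B,float)[:,:2];a=A.mean(0);b=B.mean(0);
    H=(A-a).T@(B-b);yaw=np.arctan2(H[0,1]-H[1,0],H[0,0]+H[1,1]);
    R=np.array([[np.cos(yaw),-np.sin(yaw)],[np.sin(yaw),np.cos(yaw)]]);t=b-R@a
    return yaw,t,np.linalg.norm(A@R.T+t-B,axis=1)
E
python3 - <<'E'
from h import *
A=[(110,225),(110,-115),(-110,-115),(-110,225)]
for nm,P in [("top",[tc(*p,20) for p in [(52,128),(659,53),(722,440),(88,525)]]),
           ("side",[sc(*p,20) for p in [(275,30),(592,130),(380,590),(2,440)]])]:
    a=A if nm=="top" else [A[1],A[2],A[3],A[0]]
    print(nm,fitrig(a,P))
def rep(nm,yaw,t,d):
    for k,(f,x,y,z) in d.items():
        p=f(x,y,z); q=p[:2]-t; r=np.array([[np.cos(yaw),np.sin(yaw)],[-np.sin(yaw),np.cos(yaw)]])@q
        print(nm,k,p.round(1),"rig",r.round(1),"r",np.hypot(*r).round(1),"ang",np.arctan2(r[1],r[0]).round(3))
for nm,P,a in [("top",[tc(*p,20) for p in [(52,128),(659,53),(722,440),(88,525)]],A),("side",[sc(*p,20) for p in [(275,30),(592,130),(380,590),(2,440)]],[A[1],A[2],A[3],A[0]])]:
    yaw,t,_=fitrig(a,P)
    if nm=="top": d=dict(pom=(tc,484,254,60),idx_out=(tc,342,284,52),idx_in=(tc,408,270,52),tl_out=(tc,433,84,26),tl_in=(tc,440,117,26),piv=(tc,205,289,56),knob=(tc,206,390,69),stop=(tc,97,292,52),w1=(tc,548,132,52),w2=(tc,600,338,30),fer=(tc,238,144,38))
    else: d=dict(pom=(sc,358,165,60),idx_out=(sc,316,262,52),idx_in=(sc,334,216,52),tl_out=(sc,187,156,26),tl_in=(sc,224,163,26),piv=(sc,246,350,56),knob=(sc,341,378,69),stop=(sc,186,438,52),w1=(sc,285,90,52),fer=(sc,131,284,38))
    rep(nm,yaw,t,d)
E
```

```text
top (np.float64(0.007592989732898881), array([ 576.09158158, -108.97078194]), array([1.74142625, 2.90098033, 2.53310139, 3.07141595]))
side (np.float64(0.006621809540085528), array([ 576.30207643, -107.9302058 ]), array([1.84458905, 4.38144273, 4.56672086, 5.20101646]))
top pom [ 574.7 -109.5   60. ] rig [-1.4 -0.5] r 1.5 ang -2.786
top idx_out [569.9 -34.6  52. ] rig [-5.7 74.4] r 74.6 ang 1.647
top idx_in [573.  -69.4  52. ] rig [-2.8 39.6] r 39.7 ang 1.642
top tl_out [680.8 -94.6  26. ] rig [104.8  13.6] r 105.7 ang 0.129
top tl_in [661.6 -96.2  26. ] rig [85.6 12.1] r 86.4 ang 0.141
top piv [575.1  35.7  56. ] rig [  0.2 144.6] r 144.6 ang 1.57
top knob [520.4  38.2  69. ] rig [-54.6 147.6] r 157.4 ang 1.925
top stop [581.4  91.9  52. ] rig [  6.9 200.8] r 200.9 ang 1.537
top w1 [ 638.1 -151.6   52. ] rig [ 61.7 -43.1] r 75.2 ang -0.61
top w2 [ 528.8 -165.5   30. ] rig [-47.8 -56.2] r 73.7 ang -2.276
top fer [656.3  13.3  38. ] rig [ 81.1 121.6] r 146.2 ang 0.983
side pom [ 574.8 -101.6   60. ] rig [-1.4  6.4] r 6.5 ang 1.795
side idx_out [570.1 -34.1  52. ] rig [-5.8 73.9] r 74.1 ang 1.649
side idx_in [574.5 -67.8  52. ] rig [-1.5 40.1] r 40.2 ang 1.608
side tl_out [683.1 -94.7  26. ] rig [106.8  12.5] r 107.6 ang 0.116
side tl_in [660.4 -98.7  26. ] rig [84.1  8.7] r 84.6 ang 0.103
side piv [577.5  35.7  56. ] rig [  2.1 143.6] r 143.6 ang 1.556
side knob [522.2  39.7  69. ] rig [-53.1 148. ] r 157.3 ang 1.915
side stop [582.5  92.6  52. ] rig [  7.5 200.5] r 200.6 ang 1.533
side w1 [ 641.8 -145.7   52. ] rig [ 65.2 -38.2] r 75.6 ang -0.53
side fer [660.8  10.8  38. ] rig [ 85.2 118.1] r 145.7 ang 0.946
```

```bash
python3 -m handwheel '[[-0.05,0,0,0,-0.2,0.2,0],[-0.091,0,0,0,-0.4,0.4,0],[-0.091,0,0,0,-0.6,0.6,0],[-0.091,0,0,0,-0.8,0.8,0],[-0.091,0,0,0,-0.9,0.98,0],[-0.091,0,0,0,-0.9,0.98,0],[-0.091,0,0,0,-0.9,0.98,0],[-0.091,0,0,0,-0.9,0.98,0],[-0.091,0,0,0,-0.9,0.98,0],[-0.091,0,0,0,-0.9,0.98,0]]'
python3 -c "
from h import *
s=telemetry.read_state();print(s['clock'],s['eef_pos'],s['finger_gap'],s['joints'].round(2));print(Ro.from_euler('xyz',s['eef_rot']).as_matrix().round(3))"
```

```text
clock: 1.4
eef_pos: [360.4, 186.4, 213.2]
eef_rot: [-2.078, 1.57, -2.076]
wrist_force: [-0.9, 0.6, -1.5]
finger_gap: 0.6
1.4 [360.43907375 186.37377099 213.19849291] 0.5537982352744442 [ 0.39 -0.03  1.89 -0.    1.28 -1.18]
[[-0.    -0.002  1.   ]
 [-0.001  1.     0.002]
 [-1.    -0.001 -0.   ]]
```

```bash
python3 -m handwheel '[[0,0,0,0,-0.2,0.15,0],[0,0,0,0,-0.4,0.3,0],[0,0,0,0,-0.6,0.45,0],[0,0,0,0,-0.8,0.6,0],[0,0,0,0,-1,0.73,0],[0,0,0,0,-1,0.73,0],[0,0,0,0,-1,0.73,0]]'
python3 - <<'E'
from h import *
cv2.imwrite("pics/w1.png",camera("wrist")[:,:,::-1])
print(telemetry.read_state()["eef_pos"])
E
```

```text
clock: 2.28
eef_pos: [580.9, -115.0, 212.0]
eef_rot: [-2.883, 1.569, -2.883]
wrist_force: [-0.4, 1.5, -0.8]
finger_gap: 0.6
[ 580.16849519 -113.33166823  212.35374594]
```

View pics/w1.png

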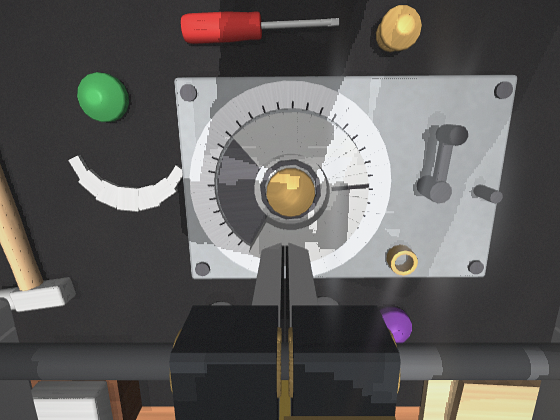

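Candidates: pommel = brass knob at dial centre, top (270,203). Look-alikes to leave: finial (234,275), green (355,233) and (265,302), purple (210,143). Target line is at (259,168), index mark at (243,208) and bay at (297,198). The close crop confirms these, so I'm entering the bay.

```bash
python3 -m handwheel '[[0,0,0,0,-0.176,0,0],[0,0,0,0.1,-0.176,0,0],[0,0,0,0.2,-0.176,0,0],[0,0,0,0.3,-0.176,0,0],[0,0,0,0.4,-0.176,0,0],[0,0,0,0.48,-0.176,0,0],[0,0,0,0.52,-0.176,0,0],[0,0,0,0.55,-0.176,0,0],[0,0,0,0.55,-0.176,0,0]]'
python3 - <<'E'
from h import *
cv2.imwrite("pics/s2.png",camera("side")[130:330,150:380,::-1].repeat(3,0).repeat(3,1))
s=telemetry.read_state();print(s["eef_pos"],s["wrist_force"])
p=s["eef_pos"][:2]-[576,-108.5];print(np.hypot(*p),np.arctan2(p[1],p[0]))
for a in np.arange(-1.5,-3.7,-0.2):
    q=np.array([576,-108.5])+58*np.array([np.cos(a),np.sin(a)]);d=(q-s["eef_pos"][:2])/300;print(round(a,2),"y,z frac",d[1].round(3),d[0].round(3))
E
```

```text
clock: 3.45
eef_pos: [579.9, -165.8, 47.5]
eef_rot: [-2.999, 1.569, -2.997]
wrist_force: [0.2, -0.9, 0.7]
finger_gap: 0.4
[ 580.12891742 -166.02325955   47.92521494] [ 0.29026344  0.45609837 -0.12669365]
57.67125235387784 -1.499140992748977
-1.5 y,z frac -0.001 -0.0
-1.7 y,z frac 0.0 -0.039
-1.9 y,z frac 0.009 -0.076
-2.1 y,z frac 0.025 -0.111
-2.3 y,z frac 0.048 -0.143
-2.5 y,z frac 0.076 -0.169
-2.7 y,z frac 0.109 -0.189
-2.9 y,z frac 0.145 -0.201
-3.1 y,z frac 0.184 -0.207
-3.3 y,z frac 0.222 -0.205
-3.5 y,z frac 0.26 -0.195
```

View pics/s2.png

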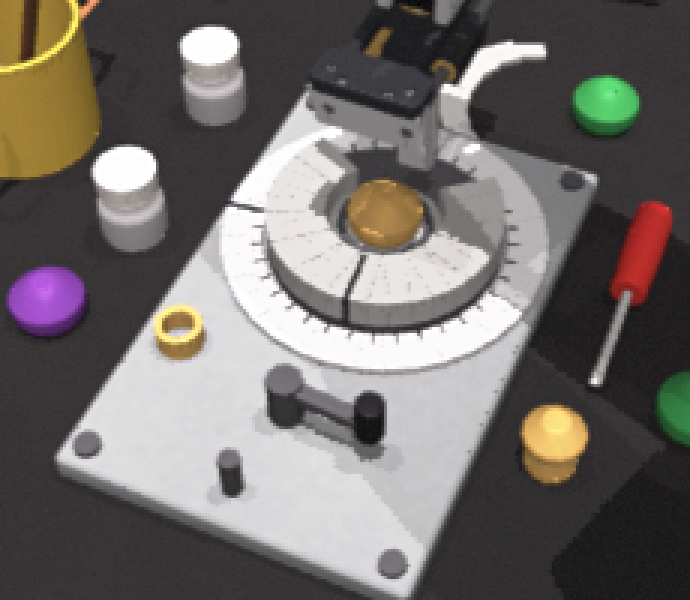

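The finger is in the bay. Next I push round the arc, stopping short of the target first.

```bash
python3 -m handwheel '[[0,0,0,0,0,-0.039,0],[0,0,0,0,0.009,-0.076,0],[0,0,0,0,0.025,-0.111,0],[0,0,0,0,0.048,-0.143,0],[0,0,0,0,0.076,-0.169,0],[0,0,0,0,0.109,-0.189,0],[0,0,0,0,0.145,-0.201,0],[0,0,0,0,0.165,-0.205,0],[0,0,0,0,0.184,-0.207,0],[0,0,0,0,0.203,-0.207,0],[0,0,0,0,0.222,-0.205,0],[0,0,0,0,0.222,-0.205,0]]'
python3 - <<'E'
from h import *
for n in ("side","top"): cv2.imwrite(f"pics/{n}3.png",camera(n)[130:330,150:380,::-1].repeat(3,0).repeat(3,1))
s=telemetry.read_state();print(s["eef_pos"],s["wrist_force"])
p=s["eef_pos"][:2]-[576,-108.5];print(np.hypot(*p),np.arctan2(p[1],p[0]))
for n in("top","side"):print(n,proj(n,[576+78*np.cos(.13),-108.5+78*np.sin(.13),52])*3-np.array([450,390]))
E
```

```text
clock: 5.0
eef_pos: [518.4, -98.9, 47.8]
eef_rot: [3.105, 1.569, 3.107]
wrist_force: [0.5, -0.8, 0.9]
finger_gap: 0.4
[518.39398531 -99.22233503  47.82850958] [-1.05151043 -0.09278442  0.00404332]
58.348333275954396 2.9819101084925115
top [333.25467965 124.47307651]
side [270.88876576 184.58904037]
```

View pics/side3.png

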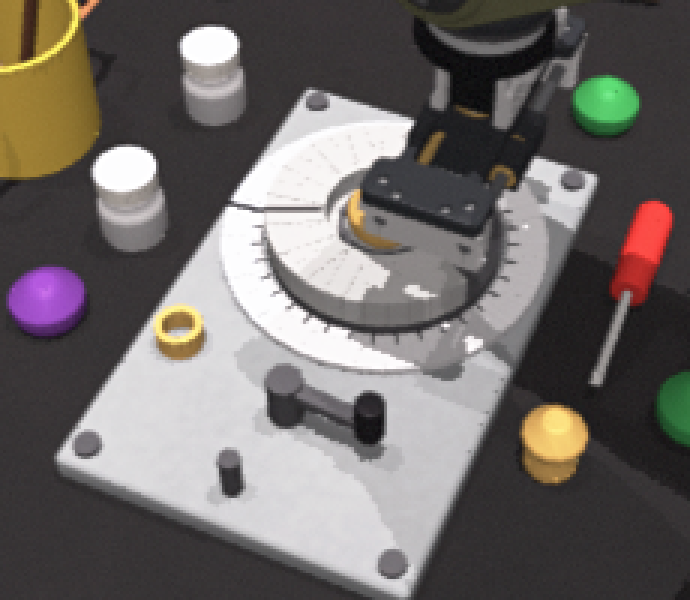

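View pics/top3.png

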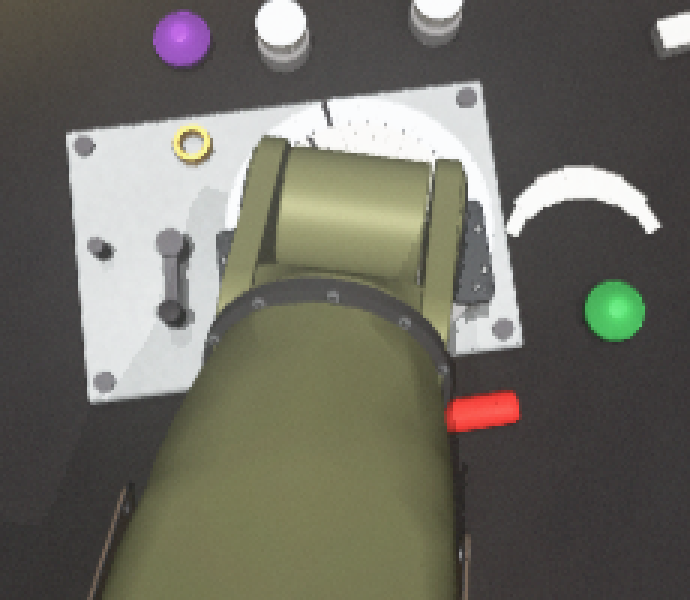

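```bash
python3 - <<'E'
from h import *
C=np.array([576,-108.5])
for n,u,v,z in [("top",311,139,52),("side",266,209,52),("side",322,208.5,52),("top",328,120,26),("top",323,100,26),("side",231,205,26),("side",262,209,26)]:
    p=ray(n,150+u/3,130+v/3,z)[:2]-C;print(n,np.hypot(*p).round(1),np.arctan2(p[1],p[0]).round(3))
E
python3 - <<'E'
from h import *
a=cv2.imread("pics/side3.png")[160:260,200:350];cv2.imwrite("pics/s3z.png",cv2.resize(a[1::3,1::3],None,fx=14,fy=14,interpolation=cv2.INTER_CUBIC))
E
```

```text
top 73.6 0.4
side 76.8 0.403
side 41.6 0.379
top 90.7 0.149
top 108.0 0.143
side 106.4 0.151
side 85.7 0.127
```

View pics/s3z.png

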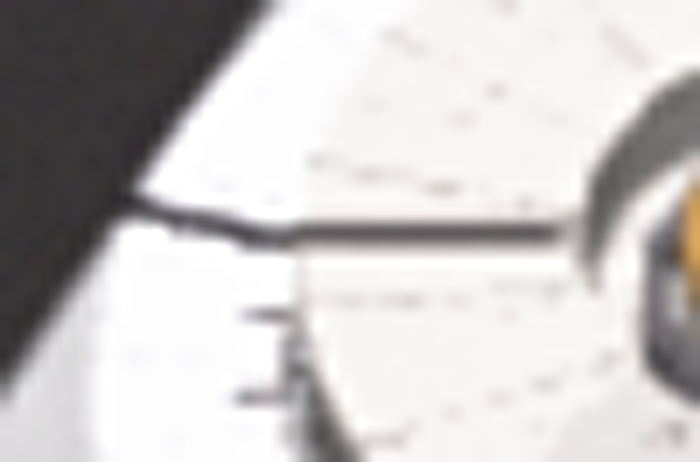

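```bash
python3 -m handwheel '[[0,0,0,0,0.01,0.002,0],[0,0,0,0,0.018,0.005,0],[0,0,0,0,0.028,0.008,0],[0,0,0,0,0.037,0.011,0],[0,0,0,0,0.037,0.011,0]]'
cat >> h.py <<'E'
def look(k):
    a=camera("side")[180:240,210:290,::-1]; t=camera("top")[155:215,225:305,::-1]
    im=np.hstack([cv2.resize(x,None,fx=5,fy=5,interpolation=cv2.INTER_CUBIC) for x in (a,t)]); cv2.imwrite(f"pics/l{k}.png",im)
    s=telemetry.read_state();p=s["eef_pos"][:2]-[576,-108.5];print(s["clock"],s["eef_pos"],s["wrist_force"],np.hypot(*p),np.arctan2(p[1],p[0]))
def ang(n,x,y,z):
    u,v=(210+x/5,180+y/5) if n=="side" else (225+(x-400)/5,155+y/5)
    p=ray(n,u,v,z)[:2]-[576,-108.5];print(n,np.hypot(*p).round(1),np.arctan2(p[1],p[0]).round(3))
E
python3 -c "
from h import *
look(4)"
```

```text
clock: 5.72
eef_pos: [521.7, -87.8, 47.8]
eef_rot: [2.98, 1.569, 2.981]
wrist_force: [-0.5, -1.1, -0.5]
finger_gap: 0.0
5.825 [521.64609654 -87.88934453  47.78873168] [-0.91217119 -0.58969529 -0.3212961 ] 58.13042181158344 2.7791504304434413
```

View pics/l4.png

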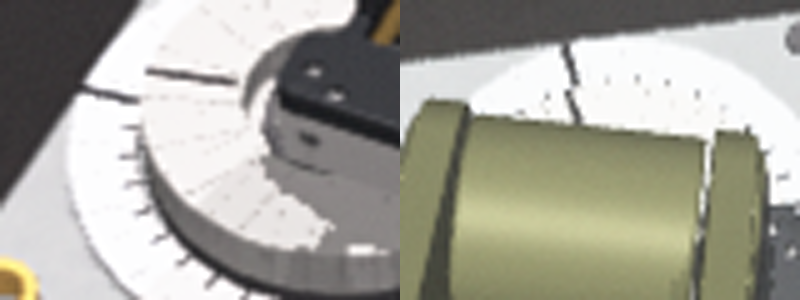

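```bash
python3 -c "
from h import *
print('idx');ang('side',147,71.5,52);ang('side',236,80,52);ang('top',569.5,92,52);ang('top',579,123,52)
print('tgt');ang('side',80,88,26);ang('side',137,101,26);ang('top',566.5,45,26);ang('top',575,84,26)"
```

```text
idx
side 77.6 0.224
side 43.4 0.172
top 75.0 0.211
top 59.4 0.223
tgt
side 108.9 0.139
side 85.1 0.143
top 106.0 0.134
top 86.0 0.145
```

```bash
python3 -m handwheel '[[0,0,0,0,0.006,0.002,0],[0,0,0,0,0.013,0.005,0],[0,0,0,0,0.013,0.005,0],[0,0,0,0,0.013,0.005,0]]'
python3 -c "
from h import *
look(5)"
```

```text
clock: 6.32
eef_pos: [523.2, -83.9, 47.8]
eef_rot: [2.909, 1.569, 2.91]
wrist_force: [-0.1, -1.1, 0.8]
finger_gap: 0.5
6.425 [523.12720955 -83.90750504  47.7606325 ] [-0.01684947 -0.27912482  0.55607684] 58.312286683246995 2.7062316129730712
```

View pics/l5.png

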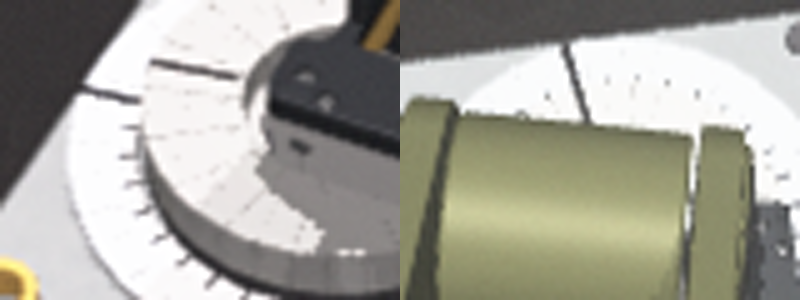

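```bash
python3 -c "
from h import *
ang('side',151,63,52);ang('side',237,76,52);ang('top',576,90,52);ang('top',588,122,52)"
```

```text
side 77.3 0.165
side 43.6 0.124
top 75.0 0.169
top 58.5 0.153
```

```bash
python3 -m handwheel '[[0,0,0,0,-0.025,-0.01,0],[0,0,0,0,-0.025,-0.01,0],[0,0,0,-0.1,-0.025,-0.01,0],[0,0,0,-0.25,-0.025,-0.01,0],[0,0,0,-0.4,0.1,-0.01,0],[0,0,0,-0.4,0.3,-0.01,0],[0,0,0,-0.4,0.5,-0.01,0],[0,0,0,-0.4,0.65,-0.01,0],[0,0,0,-0.4,0.65,-0.01,0]]'
python3 -c "
from h import *
look(6)"
```

```text
clock: 7.55
eef_pos: [519.7, 113.5, 167.8]
eef_rot: [2.77, 1.569, 2.774]
wrist_force: [0.5, -0.3, -0.3]
finger_gap: 0.4
7.65 [519.99300312 110.97076069 167.76097872] [-0.5644908   0.49715816 -0.28815055] 226.50430128232094 1.8206547835301867
```

View pics/l6.png

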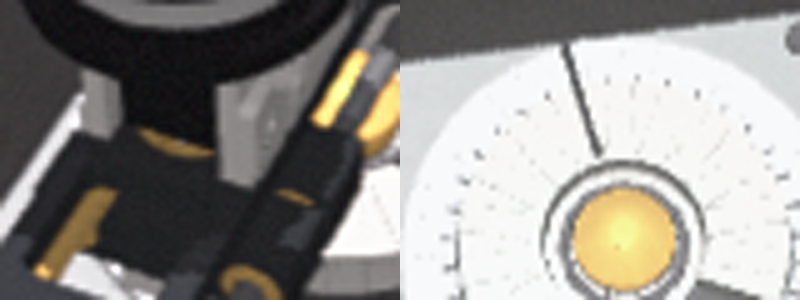

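```bash
python3 -c "
from h import *
for q in [(576,90,52),(588,124,52),(600,156,52),(565,45,26),(575,84,26),(622,240,66)]: ang('top',*q)
im=cv2.imread('pics/l6.png',0)
for y in range(46,154,8):
    r=255-im[y,400:].astype(float);r=r[140:220];m=r>90;x=np.arange(80)[m];print(y,(540+(x*r[m]).sum()/r[m].sum()).round(1), end='; ')
    ang('top',540+(x*r[m]).sum()/r[m].sum(),y,26 if y<84 else 52)
"
```

```text
top 75.0 0.169
top 57.6 0.157
top 41.3 0.131
top 106.2 0.14
top 86.0 0.145
top 3.2 2.956
46 558.6; top 106.5 0.169
54 565.6; top 101.7 0.149
62 569.6; top 97.3 0.141
70 571.6; top 93.2 0.142
78 573.5; top 89.0 0.143
86 576.4; top 76.8 0.159
94 579.1; top 72.7 0.157
102 581.1; top 68.7 0.16
110 584.0; top 64.6 0.156
118 586.2; top 60.6 0.158
126 588.0; top 56.7 0.162
134 591.5; top 52.5 0.153
142 594.0; top 48.5 0.151
150 597.4; top 44.4 0.14
```

```bash
python3 -m handwheel '[[0,0,0,0,-0.15,0,0],[0,0,0,0,-0.3,0,0],[0,0,0,0,-0.345,0,0],[0,0,0,0,-0.345,0,0],[0,0,0,0.1,-0.345,0,0],[0,0,0,0.2,-0.345,0,0],[0,0,0,0.3,-0.345,0,0],[0,0,0,0.367,-0.345,0,0],[0,0,0,0.367,-0.345,0,0]]'
python3 - <<'E'
from h import *
im=camera("side")[180:330,200:330,::-1];cv2.imwrite("pics/s7.png",cv2.resize(im,None,fx=4,fy=4,interpolation=cv2.INTER_CUBIC))
p=telemetry.read_state()["eef_pos"];print(p)
piv=np.array([576.0,36.2])
for th in np.arange(0.1,1.5,0.15):
    k=piv+55*np.array([-np.cos(th),np.sin(th)]); t=np.array([np.sin(th),np.cos(th)])
    sup=9+ (8*abs(t[0])+12.5*abs(t[1])); sup=min(sup,9+14)
    q=k-t*sup; print(th.round(2),q.round(1),"y,z",((q-p[:2])/300)[::-1].round(3))
E
```

```text
clock: 8.78
eef_pos: [519.3, 8.4, 56.6]
eef_rot: [3.008, 1.566, 3.011]
wrist_force: [0.5, -0.2, 0.4]
finger_gap: 0.6
[519.91625258   8.22605183  57.67332009]
0.1 [519.1  19.6] y,z [ 0.038 -0.003]
0.25 [517.   27.5] y,z [ 0.064 -0.01 ]
0.4 [516.4  36.4] y,z [ 0.094 -0.012]
0.55 [517.1  45.3] y,z [ 0.124 -0.009]
0.7 [519.1  54. ] y,z [ 0.153 -0.003]
0.85 [522.4  62.3] y,z [0.18  0.008]
1.0 [527.4  70.3] y,z [0.207 0.025]
1.15 [534.   77.7] y,z [0.231 0.047]
1.3 [542.   83.8] y,z [0.252 0.073]
1.45 [551.1  88.6] y,z [0.268 0.104]
```

View pics/s7.png

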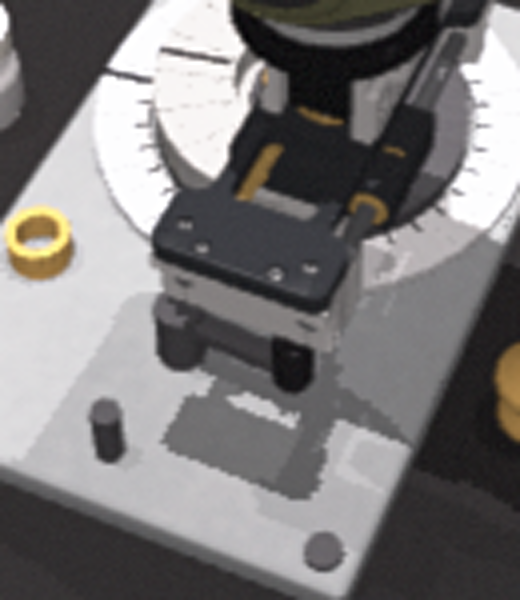

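```bash
python3 -m handwheel '[[0,0,0,0,0.02,-0.003,0],[0,0,0,0,0.038,-0.006,0],[0,0,0,0,0.064,-0.01,0],[0,0,0,0,0.094,-0.012,0],[0,0,0,0,0.124,-0.009,0],[0,0,0,0,0.153,-0.003,0],[0,0,0,0,0.18,0.008,0],[0,0,0,0,0.207,0.025,0],[0,0,0,0,0.231,0.047,0],[0,0,0,0,0.24,0.057,0],[0,0,0,0,0.24,0.057,0]]'
python3 - <<'E'
from h import *
im=camera("side")[180:330,200:330,::-1];cv2.imwrite("pics/s8.png",cv2.resize(im,None,fx=4,fy=4,interpolation=cv2.INTER_CUBIC))
s=telemetry.read_state();print(s["eef_pos"],s["wrist_force"])
E
```

```text
clock: 10.2
eef_pos: [537.1, 80.5, 57.6]
eef_rot: [2.877, 1.568, 2.88]
wrist_force: [-0.6, -0.5, 1.1]
finger_gap: 0.6
[537.01756603  80.30930693  57.70728999] [-1.08717533 -0.39261351 -0.15242212]
```

View pics/s8.png

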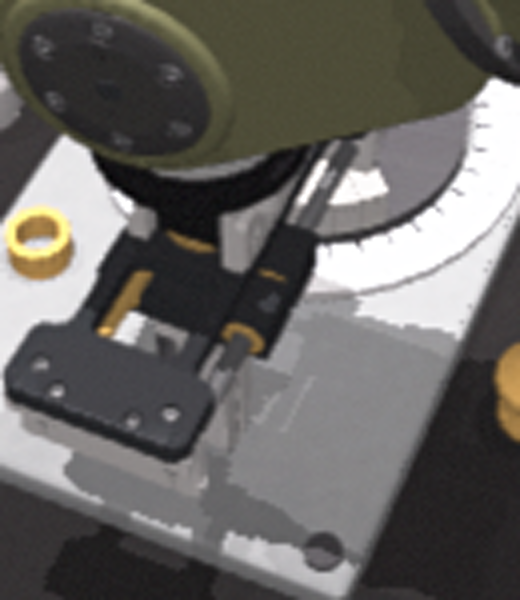

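```bash
python3 -m handwheel '[[0,0,0,0,0.008,0.012,0],[0,0,0,0,0.014,0.023,0],[0,0,0,0,0.018,0.03,0],[0,0,0,0,0.018,0.03,0]]'; python3 -m handwheel '[[0,0,0,0,0.002,0.006,0],[0,0,0,0,0.002,0.006,0]]'
```

```text
clock: 10.75
eef_pos: [546.2, 85.9, 57.7]
eef_rot: [2.762, 1.568, 2.765]
wrist_force: [0.4, -0.4, 0.0]
finger_gap: 0.7
clock: 11.0
eef_pos: [548.1, 86.5, 57.7]
eef_rot: [2.682, 1.569, 2.684]
wrist_force: [-0.1, -0.7, 0.3]
finger_gap: 0.6
```

```bash
for i in 1 ; do python3 -m handwheel '[[0,0,0,0,0.001,0.006,0],[0,0,0,0,0.001,0.006,0]]'; python3 -m handwheel '[[0,0,0,0,0.001,0.006,0],[0,0,0,0,0.001,0.006,0]]'; done; python3 - <<'E'
from h import *
im=camera("top")[160:260,165:280,::-1];cv2.imwrite("pics/t9.png",cv2.resize(im,None,fx=5,fy=5,interpolation=cv2.INTER_CUBIC))
E
```

```text
clock: 11.25
eef_pos: [549.7, 87.0, 57.7]
eef_rot: [2.748, 1.568, 2.751]
wrist_force: [-5.2, 1.6, 1.8]
finger_gap: 0.5
clock: 11.5
eef_pos: [550.1, 87.2, 57.5]
eef_rot: [3.044, 1.564, 3.047]
wrist_force: [-14.6, -1.3, 8.5]
finger_gap: 0.5
```

View pics/t9.png

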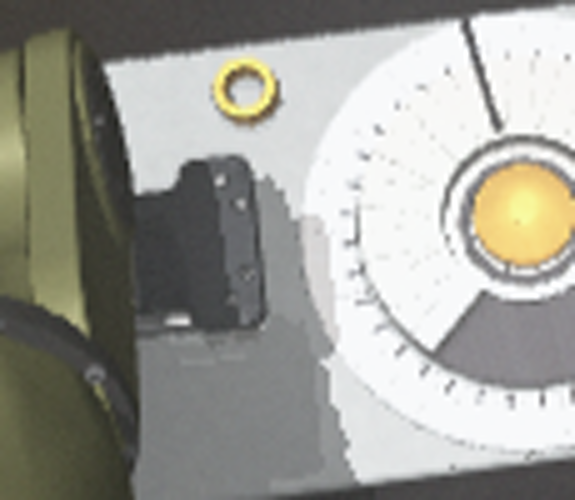

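The force rose to about 15 N against the stop. I back off, lift, and clear the view.

```bash
python3 -m handwheel '[[0,0,0,0,0,-0.02,0],[0,0,0,0,0,-0.06,0],[0,0,0,0,0,-0.06,0],[0,0,0,-0.1,0,-0.06,0],[0,0,0,-0.25,0,-0.06,0],[0,0,0,-0.4,0,-0.06,0],[0,0,0,-0.4,0.2,-0.2,0],[0,0,0,-0.4,0.4,-0.4,0],[0,0,0,-0.4,0.6,-0.5,0],[0,0,0,-0.4,0.6,-0.5,0],[0,0,0,-0.4,0.6,-0.5,0],[0,0,0,-0.4,0.6,-0.5,0]]'
python3 - <<'E'
from h import *
t=camera("top")[:,:,::-1]; s=camera("side")[:,:,::-1]
cv2.imwrite("pics/t10.png",cv2.resize(t[145:275,160:340],None,fx=4.4,fy=4.4,interpolation=cv2.INTER_CUBIC))
cv2.imwrite("pics/s10.png",s)
E
```

```text
clock: 13.05
eef_pos: [400.7, 266.4, 178.7]
eef_rot: [3.028, 1.565, 3.031]
wrist_force: [-0.6, -0.4, 0.2]
finger_gap: 0.2
```

View pics/t10.png

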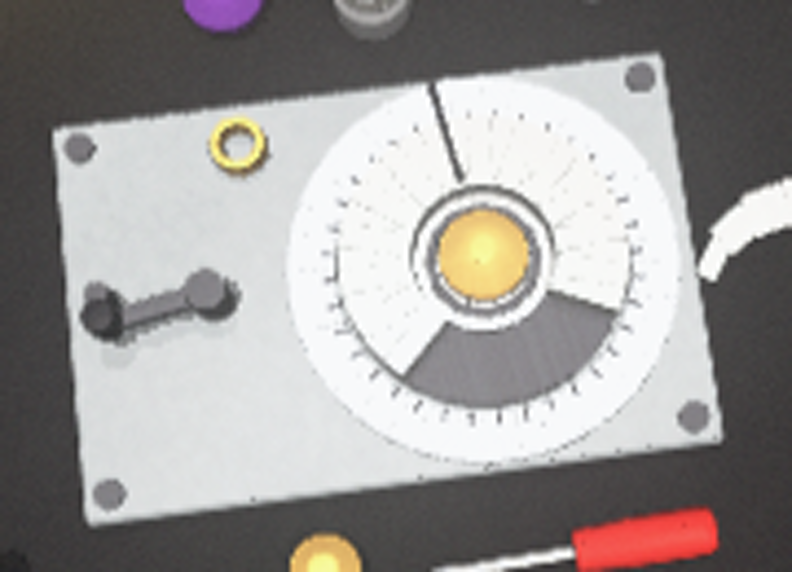

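View pics/s10.png

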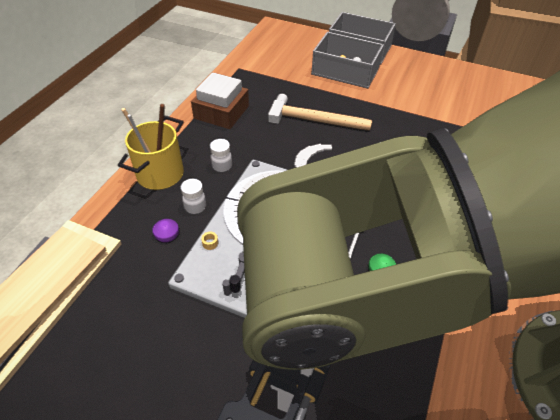

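```bash
python3 - <<'E'
from h import *
k=tc(101,316,69);p=tc(205,289,56);d=(k-p)[:2];yaw=.007
print(k,p,np.hypot(*d),"lever",np.pi-(np.arctan2(d[1],d[0])-yaw))
a=cv2.imread("pics/topc.png").astype(int);b=cv2.imread("pics/t10.png").astype(int)
for n,r in dict(ferrule=(115,175,205,272),finial=(530,572,285,365),graver=(505,572,430,720),guard=(175,285,695,792)).items():
    print(n,np.abs(a-b)[r[0]:r[1],r[2]:r[3]].mean().round(2))
for u,v,z in [(432,84,26),(440,117,26),(443,121,52),(452,150,52),(461,180,52)]:
    q=tc(u,v,z)[:2]-[576,-108.5];print(np.hypot(*q).round(1),np.arctan2(q[1],q[0]).round(3))
E
```

```text
[564.78183758  87.56816895  69.        ] [575.1448823   35.67180344  56.        ] 52.920935826787364 lever 1.3807014652829626
ferrule 0.99
finial 1.13
graver 1.76
guard 1.14
105.8 0.137
86.5 0.143
75.9 0.15
59.2 0.145
42.1 0.139
```

```bash
python3 -c "
from cell import order
print(order.sign_off())"
```

```text
the job is handed in; nothing more can be done
None
```

I pushed the dial clockwise by its finger bay until the index mark met the long line. Then I pushed the lock lever round to its stop post, withdrew the arm and handed the job in at about 13 s of the 64 s allowed. There was no verdict.

- **Dial:** in the last top view the index mark reads 0.145–0.15 rad and the long line about 0.14 rad. An earlier, finer measurement put the gap nearer 0.02 rad. That is 0.5 to 1.5 mm at the mark, against the 4 mm limit. I left that small gap rather than nudge the dial again.
- **Lever:** it measures about 1.38 rad, against the required 1.3. The push force rose to about 15 N at the stop before I backed off.
- **Pommel:** it still shows seated in the middle of the dial in the final top view.
- **Bystanders:** the ferrule, finial, graver and guard blank show no movement between the first and last top views. I saw no movement of the jars or hammer in the last side view, but did not measure them.

The two cameras differed by a few mm on some points: up to 8 mm on the pommel in y, at an assumed height, and 2–5 mm on the others. Mark and line angles mostly agreed within 0.04 rad, and I relied on the top view for the last checks because the arm blocked much of the side view.

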